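# Vent the holding line, then draw suction to the mark and keep it

### The job

Set up the holding suction on the grey-based suction unit: vent the line by pulling the black round valve knob all the way out, then push it fully home again before any suction is drawn. Then pull the blue spring-return tab towards the front until its yellow pointer stands over the red band, without drawing it past the band, and finish with the gripper still holding it there, because the spring pulls it back when it is let go. Leave the bottles, objective and dish where they stand.

Things in the scene. Friction and masses are not known exactly. Their poses are not given: they have to be found in the camera images.
- suction_unit: suction unit, screwed down: grey base plate 240x214 mm, 12 mm thick (x -140 to +100, y -101 to +113 from the origin), aluminium front plate on it up to z = 78 mm, barrel and valve behind, no higher. Origin on the table below the middle of the front plate's front face; x points level to the back (away from the robot at yaw 0), y left, z up. Knob and tab slide out of the front along -x
- vent (a joint): how far the black valve knob is pulled out, m: 0 fully home (pushed in), 0.024 at the outer stop. It needs about 3 to 4 N and stays where it is left
- vent_knob (a point): centre of the black round valve knob (white spot on its front): 28 mm across, 20 mm long along the unit's x, on a 10 mm stem; axis level, 55 mm above the table, at y = -55 mm of the unit; centre 50 mm in front of the front plate when home. Free at both sides and above: can be straddled from above by fingers closing along the unit's y
- plunger: spring-return plunger with the blue upright pull tab: 12 mm thick (x), 28 wide (y), 30 to 96 mm above the table. Origin at the tab's middle, at rest 50 mm in front of the front plate at the unit's y = +50 mm; axes as the unit's. A 10 mm rod runs back from it, 48 mm above the table. Slides out along -x, 72 mm at most; the spring pulls back with 3 N at rest, plus 0.9 N per 10 mm
- pull_tab (a point): good place to grip the blue tab: in its middle, 71 mm above the table, 25 mm below its top
- pointer (a point): tip of the yellow pointer that sticks out to the left from the foot of the blue tab, 34 mm above the table, in the tab's mid-plane (so the pointer moves just as the tab does)
- red_band: red band fixed across the white scale strip left of the tab, 25 to 55 mm in front of the resting pointer: 10 mm long along the unit's x, 26 mm wide, 14 to 20 mm above the table. Origin in the middle of its underside; axes as the unit's. The pointer stands over it when the two differ by less than 5 mm along the unit's x
- medium_a: bystander: loose bottle with blue cap, 44 mm across, 88 mm tall, origin under its centre
- medium_b: bystander: loose bottle with white cap, 44 mm across, 88 mm tall, origin under its centre
- oil: bystander: loose bottle with black cap, 52 mm across, 112 mm tall, origin under its centre
- objective: bystander: loose microscope objective standing upright, 29 mm across, 45 mm tall, origin under its centre
- dish_a: bystander: loose clear dish, 64 mm across, 18 mm tall, origin under its centre

How it is judged:
By the outcome, as a careful person would: the job done as asked, in the order asked, and still so for the second after the job is handed in, while the arm keeps its last pose, push and grip.
It also fails if it takes over 42 s, if anything falls off the work surface, if the arm or the gripper's body presses on something with over 40 N, if the wrist force passes 120 N, or if a joint passes its speed limit or range.

### The arm

A 6-joint arm with a two-finger parallel gripper is mounted at the origin on a cart in front of the work surface, level with it; the furniture and walls round the work are solid. World frame = base frame: x ahead of the robot, y to its left, z up, the work surface at z = 0. Lengths are in m, angles in rad, forces in N, time in s.
With the tool pointing down it reaches from about 0.3 to 1 m from the base axis. Payload 5.1 kg.
Tool frame: the origin (TCP) lies between the finger pads; the fingertips stand 14 mm ahead of it and the grasp point (between the pads) lies 5 mm behind it (finger_overhang is the distance from the TCP to the fingertips, in m); z points along the fingers, y is the line along which they close (so a half turn about z gives the same grasp; the last joint's range is limited). The gripper opens to 95 mm and grips with 3 to 60 N. Pads are 20 mm wide; open, the fingers measure 119 mm over their backs; the gripper's body (75 mm by 180 mm) begins 59 mm behind the grasp point.
Start: joints at [-1.225, 0.124, 1.65, -0, 1.367, -0.083], TCP at [0.27, -0.591, 0.229] pointing down, gripper open.
Joint ranges: [-2.61, 2.61], [-1.02, 2.33], [0.03, 2.71], [-1.35, 4.49], [0.32, 2.68], [-2.91, 2.91]. Speed limits (rad/s): [2.57, 2.57, 3.14, 3.14, 3.14, 3.14].

### API

Orientations are given as a 3x3 rotation matrix whose columns are the frame's x, y, z axes.
In Python, from cell import sense, get_image, finish_job, finger_overhang gives the robot as it stands. The module is installed in compiled form; this text tells all that it offers.
- The arm moves only by the tool step_arm, never from a script. Its argument "deltas" is a list of rows, each a list of 2 entries, a list of its own where there are three numbers: the shift along the world's x, y, z in cm, then the turn about the world's z in rad. In form: [[[x, y, z], spin], ...]. A call has exactly 10 rows; each row shifts and turns the commanded pose from where the row before left it; what a row does not reach is not made up. A row lasts 1/10 s, in which the tool goes at most 50 mm and 8.59 degrees, less where a joint would pass 70% of its speed; a pose out of reach is approached as far as the arm can. A call with a gripper value outside its range is refused whole. "gripper" is the opening, from 0 (shut) to 1 (fully open), set as the call begins (left out, the last holds). The fingers move at their own pace and stop on an object; "squeeze" is the grip in N (left out, the last holds). Time passes only in rows, so rows that do not move let the fingers close, or fill a call up. It gives the time, the measured TCP pose, the force, the opening and the grip force at its end, in the units of the state.
- sense(): the state, without advancing time (a new reading comes with each control period).
- get_image(name): name is "scene" or "top" or "wrist"; returns a dict with "pixels" (400x640x3 uint8, red, green, blue), "range_z" (400x640 float32, m along the optical axis (not along the pixel's ray), 0 where there is no reading), "fx", "fy", "cx", "cy" (pixels), "k1" (the pictures are not rectified: a ray, as slopes to the right and down, at radius r is drawn at 1 + k1 r^2 times it, then the intrinsics apply), "pose" (4x4, takes a point from camera to world coordinates). Camera axes: x right, y down, z forward; pixel columns grow to the right and rows downward; lengths in m; the calibration is good to about 2 mm. A picture is of the moment at which its call begins.
- finish_job(): hands the job in; it is judged then, once.
The state is a dict: "clock": time; "q": joint angles; "qd": joint speeds; "effort": joint torques, N m; "tool_pos": TCP position; "ee_rot": TCP orientation; "ft_force": force on the tool from outside, world axes, zero at the start; "torque": the same for the moment, N m; "grip_width": finger opening in m; "gripper_force": force on a finger pad.
Only numpy, scipy, OpenCV 4.12 (cv2) and the standard library are available. Lean on these libraries where they do the work, as an engineer would, in place of code of your own. Each camera call takes 0.05 s, during which the arm holds its last target. There are 200 camera calls.

## Working session

There is one attempt and no reset: what is moved stays moved. The work goes in short steps, Python scripts to look and compute and a tool call to move; the robot and the scene stay as the last step left them, time stands still between calls to the robot, and variables do not carry over. Pictures are saved under pics/ and viewed, at most 10 in all, crops included, and the job is handed in when it is done.

Besides the shell and the picture viewer there is one more tool, called after "Call:" as a command line: name --argument value ..., lists and objects as JSON in quotes. step_arm: Moves the arm, as the interface text tells. Its arguments: {"type":"object","properties":{"deltas":{"type":"array"},"gripper":{"type":"number"},"squeeze":{"type":"number"}},"required":["deltas"]}

```bash
mkdir -p pics
cat > h.py <<'E'
import numpy as np, cv2
from cell import sense, get_image, finish_job, finger_overhang
def snap(n,f):
    d=get_image(n); cv2.imwrite(f'pics/{f}.png',d['pixels'][:,:,::-1]); np.savez(f'pics/{f}.npz',**d); return d
def P(d,u,v,z=None):
    """pixel -> world, by range or on plane z"""
    K=np.array([[d['fx'],0,d['cx']],[0,d['fy'],d['cy']],[0,0,1]],float)
    a=np.array([(u-d['cx'])/d['fx'],(v-d['cy'])/d['fy']]); s=a.copy()
    for _ in range(20): s=a/(1+d['k1']*(s@s))
    T=d['pose']; r=T[:3,:3]@np.array([s[0],s[1],1]); o=T[:3,3]
    if z is None: return o+r*d['range_z'][int(round(v)),int(round(u))]
    return o+r*(z-o[2])/r[2]
E
python3 - <<'E'
from h import *
for n in('top','scene'):
    d=snap(n,n+'0'); print(n,d['pose'].round(3),d['fx'],d['k1'])
s=sense();print(s['clock'],s['tool_pos'],s['ee_rot'],s['ft_force'],s['grip_width'],finger_overhang)
E
```

```text
top [[ 0.011 -0.985  0.173  0.376]
 [-1.    -0.016 -0.027  0.002]
 [ 0.029 -0.173 -0.985  1.165]
 [ 0.     0.     0.     1.   ]] 389.95342703505634 -0.007971343918730858
scene [[ 0.567  0.419 -0.709  1.561]
 [ 0.824 -0.301  0.48  -0.678]
 [-0.012 -0.857 -0.516  0.782]
 [ 0.     0.     0.     1.   ]] 442.57341960067305 -0.0204799005066385
0.1 [ 0.27005839 -0.59062885  0.22750601] [[ 9.09459555e-01  4.15791894e-01 -6.46951162e-04]
 [ 4.15792372e-01 -9.09457850e-01  1.76730482e-03]
 [ 1.46456207e-04 -1.87628961e-03 -9.99998229e-01]] [-0.20462462  0.06698057 -0.62201707] 0.09464493601610972 0.014
```

View pics/top0.png

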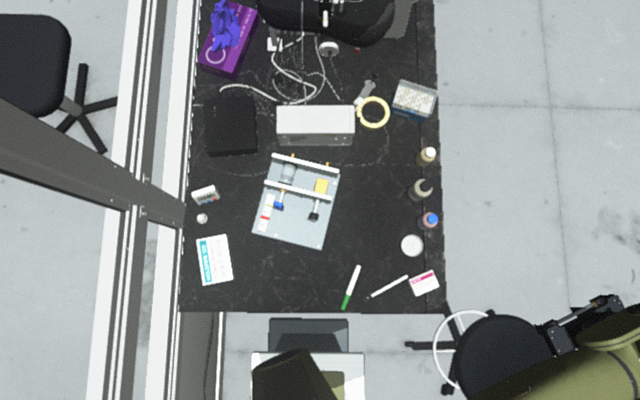

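View pics/scene0.png

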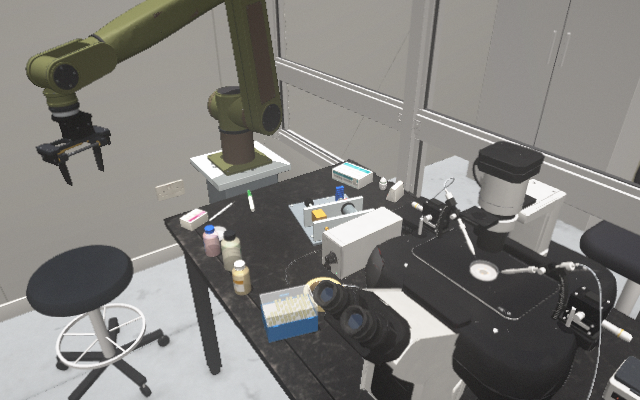

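The top view shows the unit at about (295,205), with the blue tab near (279,205), the knob near (314,217) and the red band near (264,225). I'll enlarge that area.

Run:
```python
from h import *
a=cv2.imread('pics/top0.png')[145:255,240:350]
cv2.imwrite('pics/c1.png',cv2.resize(a,None,fx=5.4,fy=5.4,interpolation=cv2.INTER_CUBIC))
```

```text
(no output)
```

View pics/c1.png

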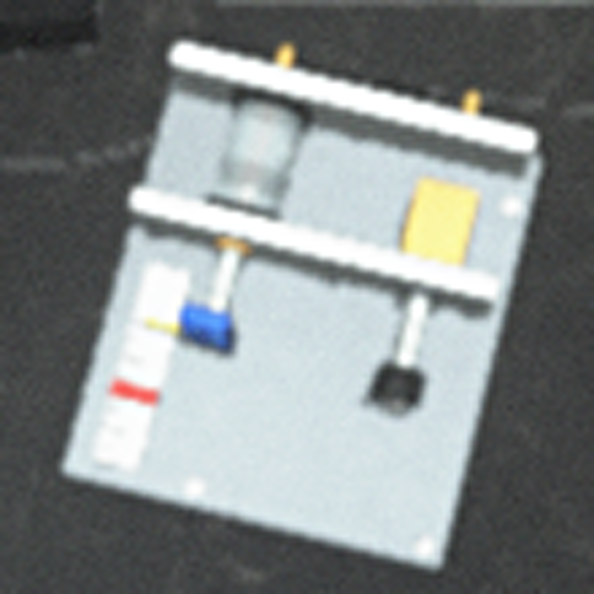

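The crop shows the base's front corners at (63,473) and (440,567), the front plate's top front edge from (130,210) to (492,302), the tab top at about (207,325), the knob at (398,386), the pointer tip at (147,323) and the red band at (135,391).

Run:
```python
from h import *
d=dict(np.load('pics/top0.npz'))
f=lambda x,y,z=None:P(d,(x+.5)/5.4-.5+240,(y+.5)/5.4-.5+145,z)
pts={'FL':(63,473,.012,-.14,.113),'FR':(440,567,.012,-.14,-.101),'BR':(541,155,.012,.1,-.101),'pl':(130,210,.078,0,.113),'pr':(492,302,.078,0,-.101),'tab':(207,325,.096,-.05,.05),'knob':(398,384,.069,-.05,-.055)}
A=[];B=[]
for k,(x,y,z,ux,uy) in pts.items():
    w=f(x,y,z); print(k,w.round(4)); A.append((ux,uy));B.append(w[:2])
A=np.array(A);B=np.array(B);a=A-A.mean(0);b=B-B.mean(0)
th=np.arctan2((a[:,0]*b[:,1]-a[:,1]*b[:,0]).sum(),(a*b).sum());R=np.array([[np.cos(th),-np.sin(th)],[np.sin(th),np.cos(th)]])
t=B.mean(0)-R@A.mean(0);print('yaw',th,'o',t,'res mm',((A@R.T+t-B)*1000).round(1).tolist())
rb=f(135,391,.02)[:2];pt=f(147,323,.034)[:2]
print('band',(R.T@(rb-t)).round(4),'ptr',(R.T@(pt-t)).round(4))
for p in[(-.05,-.055),(-.05,.05)]:print(R@p+t)
print('x axis',R[:,0],'y',R[:,1],'tool yaw',np.arctan2(.4158,.9095))
```

```text
FL [0.4903 0.1734 0.012 ]
FR [ 0.4418 -0.0331  0.012 ]
BR [ 0.6739 -0.0877  0.012 ]
pl [0.6231 0.1342 0.078 ]
pr [ 0.5769 -0.057   0.078 ]
tab [0.5592 0.0904 0.096 ]
knob [ 0.5339 -0.0083  0.069 ]
yaw -0.23117229210253612 o [0.59864111 0.03251054] res mm [[-2.0, 1.1], [-2.6, -0.6], [-1.1, -1.0], [1.5, 8.3], [-1.4, -8.8], [2.3, 2.2], [3.4, -1.3]]
band [-0.0854  0.0851] ptr [-0.0494  0.0866]
[ 0.53736965 -0.00957044]
[0.56142713 0.0926364 ]
x axis [ 0.97339847 -0.22911879] y [0.22911879 0.97339847] tool yaw 0.428804011393128
```

Call:
step_arm --deltas '[[[1.3, 2.9, 0], -0.033], [[1.3, 2.9, 0], -0.033], [[1.3, 2.9, 0], -0.033], [[1.3, 2.9, 0], -0.033], [[1.3, 2.9, 0], -0.033], [[1.3, 2.9, 0], -0.033], [[1.3, 2.9, 0], -0.033], [[1.3, 2.9, 0], -0.033], [[1.3, 2.9, 0], -0.033], [[1.3, 2.9, 0], -0.033]]' --gripper 1

```text
clock: 1.1
tool_pos: [0.4003, -0.2997, 0.2282]
ee_rot: [[0.995, 0.097, -0.0], [0.097, -0.995, 0.001], [-0.0, -0.001, -1.0]]
ft_force: [0.8, -0.5, -0.1]
grip_width: 0.0951
gripper_force: 0.0
```

Call:
step_arm --deltas '[[[1.3, 2.9, 0], -0.033], [[1.3, 2.9, 0], -0.033], [[1.3, 2.9, 0], -0.033], [[1.3, 2.9, 0], -0.033], [[1.3, 2.9, 0], -0.033], [[1.3, 2.9, 0], -0.033], [[1.3, 2.9, 0], -0.033], [[1.3, 2.9, 0], -0.033], [[1.0, 2.0, 0], -0.033], [[0, 0, 0], -0.033]]'

```text
clock: 2.1
tool_pos: [0.5146, -0.0469, 0.2281]
ee_rot: [[0.974, -0.227, -0.001], [-0.227, -0.974, 0.001], [-0.001, -0.001, -1.0]]
ft_force: [0.5, -0.4, -0.2]
grip_width: 0.0949
gripper_force: 0.0
```

Run:
```python
from h import *
d=snap('wrist','w1');s=sense();print(s['clock'],s['tool_pos'],s['ee_rot'][:2],s['ft_force']);print(d['pose'].round(3),d['fx'],d['k1'])
```

```text
2.15 [ 0.51425768 -0.04780314  0.2280284 ] [[ 9.73453819e-01 -2.28880602e-01 -1.15460399e-03]
 [-2.28880464e-01 -9.73454503e-01  2.51964913e-04]] [ 0.83232046  0.21794378 -0.17974477]
[[-0.228 -0.945 -0.235  0.58 ]
 [-0.974  0.222  0.055 -0.061]
 [-0.     0.242 -0.97   0.383]
 [ 0.     0.     0.     1.   ]] 347.44961845232353 -0.0011567851974058087
```

View pics/w1.png

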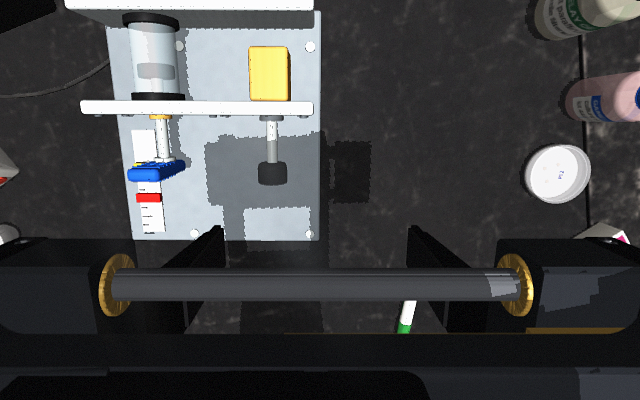

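The wrist view shows the unit square to the tool: knob around (272,173), tab (155,171), band (149,198). I'll enlarge it for precision.

Run:
```python
from h import *
a=cv2.imread('pics/w1.png')[95:245,110:325]
cv2.imwrite('pics/c2.png',cv2.resize(a,None,fx=3.7,fy=3.7,interpolation=cv2.INTER_CUBIC))
```

```text
(no output)
```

View pics/c2.png

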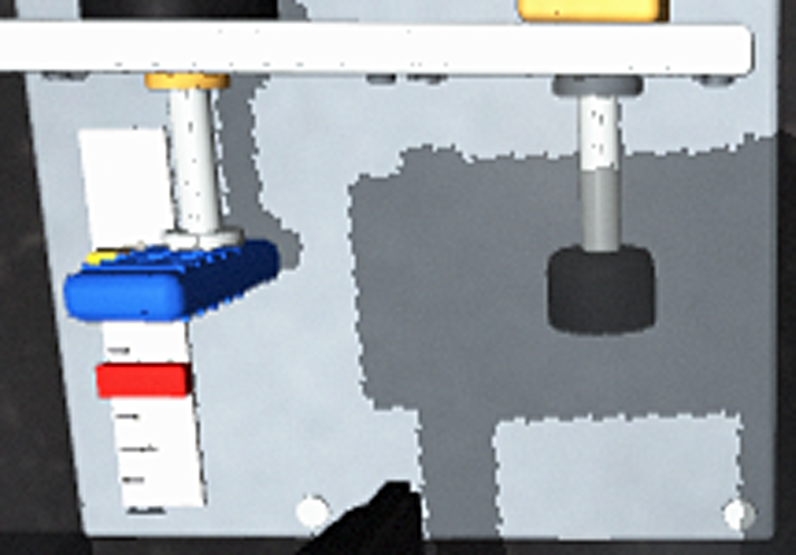

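Run:
```python
from h import *
d=dict(np.load('pics/w1.npz'))
f=lambda x,y,z=None:P(d,(x+.5)/3.7-.5+110,(y+.5)/3.7-.5+95,z)
th=-.2312
R=np.array([[np.cos(th),-np.sin(th)],[np.sin(th),np.cos(th)]]);t=np.array([.59864,.03251])
for k,x,y,z in[('FL -.14 .113',85,535,.012),('FR -.14,-.101',775,538,.012),('plateR 0',750,73,.078),('plateL 0',5,70,.078),('tabfrontL -.056,.064',65,318,.096),('tabfrontR -.056,.036',187,318,.096),('knob front -.06,-.055',601,332,.069),('knobL -.05 -.041',548,290,.055),('knobR -.05 -.069',655,290,.055),('band front L',97,397,.02),('band front R',190,397,.02),('band back',143,366,.02),('ptr tip back edge',88,252,.034),('ptr',100,258,.034)]:
    w=f(x,y,z);print(k,(R.T@(w[:2]-t)).round(4),w.round(4), f(x,y).round(3))
```

```text
FL -.14 .113 [-0.136   0.1116] [0.4919 0.1723 0.012 ] [0.491 0.173 0.01 ]
FR -.14,-.101 [-0.1367 -0.0999] [ 0.4427 -0.0334  0.012 ] [ 0.438 -0.032 -0.   ]
plateR 0 [ 0.0021 -0.093 ] [ 0.5793 -0.0585  0.078 ] [ 0.579 -0.058  0.074]
plateL 0 [0.0026 0.0789] [0.6192 0.1087 0.078 ] [0.62  0.111 0.074]
tabfrontL -.056,.064 [-0.0521  0.0626] [0.5623 0.1054 0.096 ] [0.557 0.155 0.01 ]
tabfrontR -.056,.036 [-0.0521  0.0349] [0.5559 0.0784 0.096 ] [0.555 0.082 0.088]
knob front -.06,-.055 [-0.0607 -0.0557] [ 0.5267 -0.0078  0.069 ] [ 0.527 -0.008  0.068]
knobL -.05 -.041 [-0.0525 -0.0406] [0.5382 0.0051 0.055 ] [0.539 0.004 0.059]
knobR -.05 -.069 [-0.0525 -0.0682] [ 0.5319 -0.0218  0.055 ] [ 0.525 -0.016  0.011]
band front L [-0.0902  0.0982] [0.5333 0.1488 0.02  ] [0.532 0.153 0.012]
band front R [-0.0902  0.0711] [0.5271 0.1224 0.02  ] [0.526 0.126 0.014]
band back [-0.0809  0.0837] [0.5391 0.1326 0.02  ] [0.539 0.133 0.018]
ptr tip back edge [-0.0457  0.0882] [0.5743 0.1288 0.034 ] [0.574 0.142 0.01 ]
ptr [-0.0474  0.0851] [0.572  0.1262 0.034 ] [0.572 0.125 0.036]
```

Call:
step_arm --deltas '[[[1.2, 1.9, 0], 0], [[1.2, 1.9, 0], 0], [[0, 0, -3], 0], [[0, 0, -3], 0], [[0, 0, -3], 0], [[0, 0, -3], 0], [[0, 0, -2.5], 0], [[0, 0, -2], 0], [[0, 0, -1.3], 0], [[0, 0, 0], 0]]'

```text
clock: 3.15
tool_pos: [0.5364, -0.0112, 0.0483]
ee_rot: [[0.973, -0.229, -0.005], [-0.229, -0.973, 0.001], [-0.005, 0.001, -1.0]]
ft_force: [0.4, 1.0, 0.5]
grip_width: 0.0954
gripper_force: 0.0
```

Call:
step_arm --deltas '[[[0, 0, 0], 0], [[0, 0, 0], 0], [[0, 0, 0], 0], [[0, 0, 0], 0], [[0, 0, 0], 0], [[0, 0, 0], 0], [[0, 0, 0], 0], [[0, 0, 0], 0], [[0, 0, 0], 0], [[0, 0, 0], 0]]' --gripper 0 --squeeze 25

```text
clock: 4.15
tool_pos: [0.5385, -0.0099, 0.0506]
ee_rot: [[0.973, -0.23, 0.001], [-0.23, -0.973, 0.003], [0.0, -0.003, -1.0]]
ft_force: [1.6, 5.5, 0.1]
grip_width: 0.0272
gripper_force: 25.0
```

Call:
step_arm --deltas '[[[-0.3, 0.07, 0], 0], [[-0.3, 0.07, 0], 0], [[-0.3, 0.07, 0], 0], [[-0.3, 0.07, 0], 0], [[-0.3, 0.07, 0], 0], [[-0.3, 0.07, 0], 0], [[-0.3, 0.07, 0], 0], [[-0.2, 0.05, 0], 0], [[0, 0, 0], 0], [[0, 0, 0], 0]]'

```text
clock: 5.15
tool_pos: [0.5183, -0.0051, 0.0507]
ee_rot: [[0.973, -0.23, 0.009], [-0.23, -0.973, 0.001], [0.008, -0.003, -1.0]]
ft_force: [12.2, 3.2, -10.8]
grip_width: 0.027
gripper_force: 25.0
```

Call:
step_arm --deltas '[[[-0.1, 0.02, 0], 0], [[-0.1, 0.02, 0], 0], [[-0.1, 0.02, 0], 0], [[0, 0, 0], 0], [[0, 0, 0], 0], [[0, 0, 0], 0], [[0, 0, 0], 0], [[0, 0, 0], 0], [[0, 0, 0], 0], [[0, 0, 0], 0]]'

```text
clock: 6.15
tool_pos: [0.5182, -0.005, 0.0509]
ee_rot: [[0.973, -0.23, 0.017], [-0.23, -0.973, 0.0], [0.016, -0.004, -1.0]]
ft_force: [22.4, 0.9, -19.7]
grip_width: 0.027
gripper_force: 25.0
```

Call:
step_arm --deltas '[[[0.3, -0.07, 0], 0], [[0.3, -0.07, 0], 0], [[0.3, -0.07, 0], 0], [[0.3, -0.07, 0], 0], [[0.3, -0.07, 0], 0], [[0.3, -0.07, 0], 0], [[0.3, -0.07, 0], 0], [[0.3, -0.07, 0], 0], [[0.3, -0.07, 0], 0], [[0.2, -0.05, 0], 0]]'

```text
clock: 7.15
tool_pos: [0.5407, -0.0104, 0.0506]
ee_rot: [[0.973, -0.23, -0.002], [-0.23, -0.973, 0.003], [-0.002, -0.003, -1.0]]
ft_force: [-1.9, 5.6, 3.2]
grip_width: 0.027
gripper_force: 25.0
```

Call:
step_arm --deltas '[[[0.1, -0.02, 0], 0], [[0.1, -0.02, 0], 0], [[0, 0, 0], 0], [[0, 0, 0], 0], [[0, 0, 0], 0], [[0, 0, 0], 0], [[0, 0, 0], 0], [[0, 0, 0], 0], [[0, 0, 0], 0], [[0, 0, 0], 0]]'

```text
clock: 8.15
tool_pos: [0.5418, -0.0107, 0.0505]
ee_rot: [[0.973, -0.23, -0.004], [-0.23, -0.973, 0.003], [-0.004, -0.002, -1.0]]
ft_force: [-4.2, 5.4, 5.3]
grip_width: 0.0274
gripper_force: 25.0
```

Call:
step_arm --deltas '[[[0.1, -0.02, 0], 0], [[0.1, -0.02, 0], 0], [[0.1, -0.02, 0], 0], [[0.1, -0.02, 0], 0], [[0, 0, 0], 0], [[0, 0, 0], 0], [[0, 0, 0], 0], [[0, 0, 0], 0], [[0, 0, 0], 0], [[0, 0, 0], 0]]'

```text
clock: 9.15
tool_pos: [0.542, -0.0108, 0.0503]
ee_rot: [[0.973, -0.229, -0.014], [-0.229, -0.973, 0.005], [-0.015, -0.001, -1.0]]
ft_force: [-17.4, 8.4, 15.5]
grip_width: 0.0271
gripper_force: 25.0
```

Call:
step_arm --deltas '[[[-0.15, 0.035, 0], 0], [[-0.15, 0.035, 0], 0], [[0, 0, 0], 0], [[0, 0, 0], 0], [[0, 0, 0], 0], [[0, 0, 0], 0], [[0, 0, 0], 0], [[0, 0, 0], 0], [[0, 0, 0], 0], [[0, 0, 0], 0]]'

```text
clock: 10.15
tool_pos: [0.5419, -0.0107, 0.0505]
ee_rot: [[0.973, -0.23, -0.006], [-0.23, -0.973, 0.004], [-0.007, -0.002, -1.0]]
ft_force: [-8.2, 6.5, 6.9]
grip_width: 0.0272
gripper_force: 25.0
```

Call:
step_arm --deltas '[[[0, 0, 0], 0], [[0, 0, 0], 0], [[0, 0, 0], 0], [[0, 0, 0], 0], [[0, 0, 0], 0], [[0, 0, 0], 0], [[0, 0, 0], 0], [[0, 0, 0], 0], [[0, 0, 0], 0], [[0, 0, 0], 0]]' --gripper 1

```text
clock: 11.15
tool_pos: [0.5442, -0.0125, 0.0507]
ee_rot: [[0.973, -0.229, 0.0], [-0.229, -0.973, -0.0], [0.0, 0.0, -1.0]]
ft_force: [-0.2, -0.2, -1.3]
grip_width: 0.0941
gripper_force: 0.0
```

Call:
step_arm --deltas '[[[0, 0, 1], 0], [[0, 0, 3], 0], [[0, 0, 3], 0], [[0, 0, 2], 0], [[0.5, 2.5, 0], 0], [[0.5, 2.5, 0], 0], [[0.5, 2.5, 0], 0], [[0.4, 2.7, 0], 0], [[0, 0, 0], 0], [[0, 0, 0], 0]]'

```text
clock: 12.15
tool_pos: [0.5633, 0.0898, 0.1412]
ee_rot: [[0.974, -0.228, 0.0], [-0.228, -0.974, -0.0], [0.001, 0.0, -1.0]]
ft_force: [0.2, -0.6, -0.4]
grip_width: 0.0953
gripper_force: 0.0
```

Run:
```python
from h import *
d=snap('wrist','w2');s=sense();print(s['clock'],s['tool_pos'],s['ft_force'],s['grip_width'])
```

```text
12.2 [0.56321929 0.08924816 0.14104162] [-0.30073846  0.37583755 -0.27849262] 0.09484012046436091
```

View pics/w2.png

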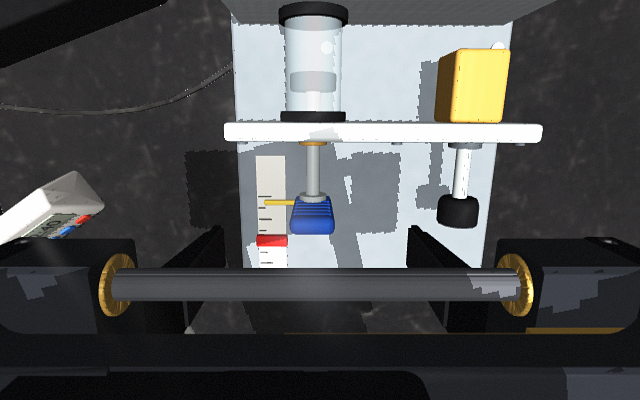

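The knob is at (458,211), the pointer at (267,202), the band spans rows 235–247 at x 257–288, and the tab top front edge is near row 233. I'll work out the distance to pull.

Run:
```python
from h import *
d=dict(np.load('pics/w2.npz'));g=d['pixels'].astype(int)
th=-.2312
R=np.array([[np.cos(th),-np.sin(th)],[np.sin(th),np.cos(th)]]);t=np.array([.59864,.03251])
U=lambda u,v,z:(R.T@(P(d,u,v,z)[:2]-t)).round(4)
r=(g[...,0]>150)&(g[...,1]<80)&(g[...,2]<80)
for c in(262,270,280):
    col=np.where(r[220:260,c])[0]+220;print('red',c,col.min(),col.max())
y=(g[...,0]>150)&(g[...,1]>120)&(g[...,2]<110)
for c in(270,280,286):
    col=np.where(y[190:215,c])[0]+190;print('yel',c,col, U(c,col.mean(),.037))
print('rows',g[230:252,270].tolist())
print('tabtop front L,R',U(292,233.5,.096),U(334,233.5,.096),'plate',U(260,141,.078),U(500,141,.078),'knob front',U(457,227,.069))
for v in(235,238,240,245,246.5,247.5):print(v,U(270,v,.02))
for v in range(195,250,5):print(v,[P(d,c,v)[2].round(3) for c in(272,284)],end=' ')
```

```text
red 262 236 245
red 270 236 245
red 280 236 245
yel 270 [200 201 202 203 204] [-0.0472  0.0834]
yel 280 [200 201 202 203 204] [-0.0472  0.0757]
yel 286 [200 201 202 203 204] [-0.0472  0.071 ]
rows [[221, 220, 213], [221, 219, 213], [221, 220, 213], [215, 214, 206], [142, 105, 100], [109, 38, 40], [170, 47, 48], [197, 58, 55], [190, 52, 50], [189, 52, 51], [186, 51, 50], [225, 55, 53], [255, 72, 68], [255, 73, 67], [253, 66, 61], [253, 53, 49], [253, 172, 174], [254, 255, 255], [254, 255, 255], [254, 254, 254], [254, 254, 254], [254, 254, 254]]
tabtop front L,R [-0.0519  0.0627] [-0.0519  0.0371] plate [0.0025 0.0829] [ 0.0025 -0.0666] knob front [-0.0568 -0.0491]
235 [-0.0802  0.0865]
238 [-0.0828  0.0866]
240 [-0.0846  0.0867]
245 [-0.0891  0.0868]
246.5 [-0.0905  0.0869]
247.5 [-0.0914  0.0869]
195 [np.float64(0.013), np.float64(0.014)] 200 [np.float64(0.035), np.float64(0.035)] 205 [np.float64(0.013), np.float64(0.014)] 210 [np.float64(0.015), np.float64(0.013)] 215 [np.float64(0.014), np.float64(0.013)] 220 [np.float64(0.012), np.float64(0.013)] 225 [np.float64(0.014), np.float64(0.014)] 230 [np.float64(0.014), np.float64(0.014)] 235 [np.float64(0.017), np.float64(0.017)] 240 [np.float64(0.02), np.float64(0.02)] 245 [np.float64(0.019), np.float64(0.02)]
```

Call:
step_arm --deltas '[[[0.2, 0.15, 0], 0], [[0, 0, -1.5], 0], [[0, 0, -1.5], 0], [[0, 0, -1.5], 0], [[0, 0, -1.5], 0], [[0, 0, -1], 0], [[0, 0, -0.5], 0], [[0, 0, 0], 0], [[0, 0, 0], 0], [[0, 0, 0], 0]]'

```text
clock: 13.2
tool_pos: [0.566, 0.0911, 0.0666]
ee_rot: [[0.973, -0.229, 0.002], [-0.229, -0.973, 0.0], [0.002, -0.001, -1.0]]
ft_force: [0.4, 0.1, 0.0]
grip_width: 0.0952
gripper_force: 0.0
```

Call:
step_arm --deltas '[[[0, 0, 0], 0], [[0, 0, 0], 0], [[0, 0, 0], 0], [[0, 0, 0], 0], [[0, 0, 0], 0], [[0, 0, 0], 0], [[0, 0, 0], 0], [[0, 0, 0], 0], [[0, 0, 0], 0], [[0, 0, 0], 0]]' --gripper 0 --squeeze 40

```text
clock: 14.2
tool_pos: [0.5653, 0.0917, 0.0656]
ee_rot: [[0.973, -0.229, 0.0], [-0.229, -0.973, 0.001], [0.0, -0.001, -1.0]]
ft_force: [2.2, 3.6, -0.6]
grip_width: 0.028
gripper_force: 40.0
```

Call:
step_arm --deltas '[[[-0.4, 0.094, 0], 0], [[-0.4, 0.094, 0], 0], [[-0.4, 0.094, 0], 0], [[-0.4, 0.094, 0], 0], [[-0.4, 0.094, 0], 0], [[-0.4, 0.094, 0], 0], [[-0.4, 0.094, 0], 0], [[-0.4, 0.094, 0], 0], [[-0.2, 0.047, 0], 0], [[0, 0, 0], 0]]'

```text
clock: 15.2
tool_pos: [0.5322, 0.0996, 0.0656]
ee_rot: [[0.973, -0.229, 0.004], [-0.229, -0.973, 0.001], [0.003, -0.002, -1.0]]
ft_force: [6.0, 4.1, -5.7]
grip_width: 0.0278
gripper_force: 40.0
```

Run:
```python
from h import *
d=snap('wrist','w3');s=sense();print(s['clock'],s['tool_pos'],s['ft_force'],s['grip_width'])
a=cv2.imread('pics/w3.png')[110:270,220:500]
cv2.imwrite('pics/c3.png',cv2.resize(a,None,fx=2.8,fy=2.8,interpolation=cv2.INTER_CUBIC))
```

```text
15.25 [0.53230839 0.09958011 0.06567045] [ 5.51025687  3.60088662 -5.36431884] 0.027870709400185198
```

View pics/c3.png

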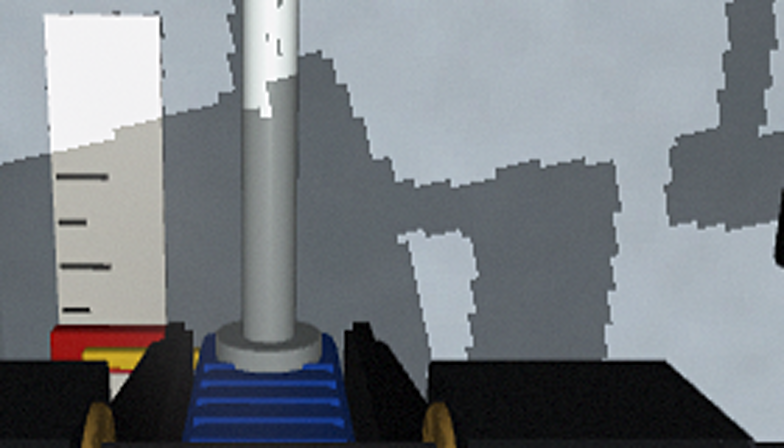

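The pointer now shows at crop (100,357) over the lower part of the band, which spans rows 325–372. I'll compute the parallax-corrected offset.

Run:
```python
from h import *
d=dict(np.load('pics/w3.npz'));g=d['pixels'].astype(int)
th=-.2312
R=np.array([[np.cos(th),-np.sin(th)],[np.sin(th),np.cos(th)]]);t=np.array([.59864,.03251])
U=lambda u,v,z:(R.T@(P(d,u,v,z)[:2]-t))[0].round(4)
for c in(243,246,255):
  print(c)
  for v in range(224,246):print(v,g[v,c].tolist(),P(d,c,v)[2].round(3),U(c,v,.02),U(c,v,.037))
```

```text
243
224 [183, 182, 174] 0.013 -0.0783 -0.0728
225 [168, 170, 161] 0.013 -0.0789 -0.0734
226 [54, 0, 0] 0.016 -0.0796 -0.074
227 [71, 8, 5] 0.017 -0.0802 -0.0746
228 [109, 17, 14] 0.018 -0.0808 -0.0752
229 [145, 22, 20] 0.019 -0.0815 -0.0758
230 [154, 24, 21] 0.018 -0.0821 -0.0763
231 [149, 22, 18] 0.019 -0.0828 -0.0769
232 [151, 19, 20] 0.019 -0.0834 -0.0775
233 [152, 25, 22] 0.02 -0.0841 -0.0781
234 [151, 27, 23] 0.019 -0.0847 -0.0787
235 [149, 20, 18] 0.019 -0.0853 -0.0793
236 [154, 26, 25] 0.02 -0.086 -0.0799
237 [146, 22, 18] 0.019 -0.0866 -0.0805
238 [100, 20, 19] 0.019 -0.0873 -0.0811
239 [3, 10, 14] 0.134 -0.0879 -0.0817
240 [12, 17, 16] 0.134 -0.0886 -0.0823
241 [14, 15, 18] 0.136 -0.0892 -0.0829
242 [13, 17, 19] 0.137 -0.0899 -0.0835
243 [15, 17, 15] 0.138 -0.0905 -0.084
244 [18, 15, 14] 0.138 -0.0912 -0.0846
245 [14, 14, 17] 0.139 -0.0918 -0.0852
246
224 [185, 184, 178] 0.013 -0.0783 -0.0728
225 [170, 172, 163] 0.014 -0.0789 -0.0734
226 [55, 0, 0] 0.015 -0.0796 -0.074
227 [71, 10, 8] 0.018 -0.0802 -0.0746
228 [107, 16, 16] 0.019 -0.0808 -0.0752
229 [145, 23, 21] 0.019 -0.08
[... 807 characters left out ...]
 17, 14] 0.018 -0.0809 -0.0752
229 [145, 26, 23] 0.02 -0.0815 -0.0758
230 [155, 28, 27] 0.02 -0.0821 -0.0764
231 [151, 27, 26] 0.019 -0.0828 -0.0769
232 [153, 24, 25] 0.018 -0.0834 -0.0775
233 [144, 38, 25] 0.018 -0.0841 -0.0781
234 [87, 77, 18] 0.034 -0.0847 -0.0787
235 [134, 111, 25] 0.034 -0.0853 -0.0793
236 [194, 162, 37] 0.035 -0.086 -0.0799
237 [201, 168, 42] 0.035 -0.0866 -0.0805
238 [138, 113, 33] 0.035 -0.0873 -0.0811
239 [5, 7, 19] 0.136 -0.0879 -0.0817
240 [14, 15, 14] 0.135 -0.0886 -0.0823
241 [12, 10, 16] 0.136 -0.0892 -0.0829
242 [15, 15, 17] 0.137 -0.0899 -0.0835
243 [17, 17, 16] 0.136 -0.0905 -0.0841
244 [12, 8, 11] 0.138 -0.0912 -0.0847
245 [10, 12, 13] 0.138 -0.0919 -0.0853
```

Call:
step_arm --deltas '[[[-0.09, 0.021, 0], 0], [[-0.09, 0.021, 0], 0], [[-0.09, 0.021, 0], 0], [[-0.09, 0.021, 0], 0], [[0, 0, 0], 0], [[0, 0, 0], 0], [[0, 0, 0], 0], [[0, 0, 0], 0], [[0, 0, 0], 0], [[0, 0, 0], 0]]'

```text
clock: 16.25
tool_pos: [0.5289, 0.1004, 0.0657]
ee_rot: [[0.973, -0.229, 0.004], [-0.229, -0.973, 0.001], [0.004, -0.002, -1.0]]
ft_force: [6.3, 3.8, -5.7]
grip_width: 0.0276
gripper_force: 40.0
```

Run:
```python
from h import *
d=snap('scene','s4');t=snap('top','t4');s=sense();print(s['clock'],s['tool_pos'],s['ft_force'],s['gripper_force'])
a=cv2.imread('pics/t4.png')[145:255,240:350]
b=cv2.imread('pics/s4.png')[160:270,270:380]
cv2.imwrite('pics/c4.png',cv2.resize(np.hstack([a,b]),None,fx=3.6,fy=3.6,interpolation=cv2.INTER_CUBIC))
```

```text
16.35 [0.5289453  0.10036389 0.06568736] [ 6.69610199  4.42510929 -5.09547238] 39.99884784221649
```

View pics/c4.png

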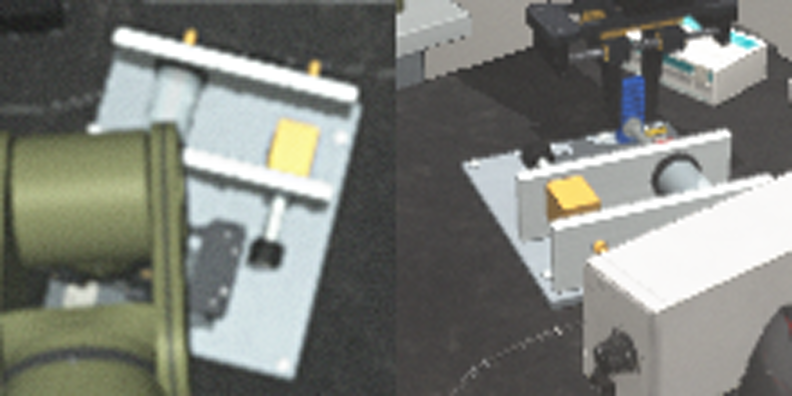

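In the top view (left half) the knob is home at (265,252). In the scene view (right half) the tab is held in the gripper at (632,100). The tool travelled 37.4 mm against a target of about 37.6 mm, so I'm handing in.

```bash
python3 -c "
from h import *
print(finish_job())"
```

```text
the job is handed in; nothing more can be done
None
```

I pulled the knob out to its stop and pushed it home first; the tab is now pulled 37.4 mm of a measured 37.6 mm, with its pointer over the red band and the gripper still holding it, and I handed in at about 16 s of the 42 s limit.

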